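# Find the tired hold-down clip on the laser-marking jig and tag it

### The arm

A 6-joint arm with a two-finger parallel gripper is mounted at the origin on the work surface. World frame = base frame: x ahead of the robot, y to its left, z up, the work surface at z = 0. Lengths are in m, angles in rad, forces in N, time in s.
With the tool pointing down it reaches from about 0.25 to 0.725 m from the base axis. Payload 4 kg.
Tool frame: the origin (TCP) lies at the very end of the fingers, on their centre line; the grasp point (between the pads) lies 19 mm behind it; z points along the fingers, y is the direction in which the jaws open and shut (so a half turn about z gives the same grasp; the last joint's range is limited). The gripper opens to 85 mm and grips with 20 to 120 N. Pads are 22 mm wide; open, the fingers measure 114 mm over their backs; the gripper's body (76 mm by 85 mm) begins 54 mm behind the grasp point. The pads swing forward as they close: fully open they stand 13 mm farther back than shut.
Start: joints at [-1.141, 0.241, 0.005, 1.335, 0, 1.571], TCP at [0.208, -0.455, 0.231] pointing down, gripper open.
Joint ranges: [-2.72, 2.72], [-1.05, 1.87], [-1.09, 1.28], [-1.99, 2.15], [-1.42, 1.44], [-3.14, 3.14]. Speed limits (rad/s): [2.79, 2.79, 3.14, 3.14, 3.14, 3.14].

### API

Orientations are given as a unit quaternion [x, y, z, w].
In Python, from workcell import bot, camera gives the robot as it stands. The module is installed in compiled form; this text tells all that it offers.
- The arm moves only by the tool send_rows, never from a script. Its argument "deltas" is a list of rows, each an object with "grip": the opening, from 0 (shut) to 1 (fully open); "translation": the shift along the tool's x, y, z in m, a list of three; "twist": the turn, a rotation vector about the tool's x, y, z in degrees, a list of three. A call has 1 to 5 rows; each row is the pose to reach, as a shift and turn from the pose measured when the call began, along the tool's axes at that moment; what a row does not reach only later rows make up. A row lasts 1/8 s, in which the tool goes at most 62.5 mm and 10.7 degrees, less where a joint would pass 70% of its speed; a pose out of reach is approached as far as the arm can. A call with a gripper value outside its range is refused whole. The fingers move at their own pace and stop on an object; the grip force is fixed at half the most. Time passes only in rows, so rows that repeat a pose let the fingers close. It gives the time, the measured TCP pose, the force and the opening at its end, in the units of the state.
- bot.get_obs(): the state, without advancing time (a new reading comes with each control period).
- camera(name): name is "scene" or "top" or "wrist"; returns a dict with "color" (400x640x3 uint8, blue, green, red), "intrinsics" (3x3 intrinsics, pixels), "xyz" and "rotation" of the camera in the world. Camera axes: x right, y down, z forward; pixel columns grow to the right and rows downward; lengths in m; the calibration is good to about 2 mm. A picture is of the moment at which its call begins. There is no depth.
- bot.job_done(): hands the job in, once; it reports no verdict.
The state is a dict: "clock": time; "joint_pos": joint angles; "joint_vel": joint speeds; "tau": joint torques, N m; "eef_pos": TCP position; "tool_rot": TCP orientation; "ft_force": force on the tool from outside, world axes, zero at the start; "ft_torque": the same for the moment, N m; "grip_width": finger opening in m.
Only numpy, scipy, OpenCV 4.12 (cv2) and the standard library are available. Lean on these libraries where they do the work, as an engineer would, in place of code of your own. Each camera call takes 0.05 s, during which the arm holds its last target.

### The job

One of the three leaf-spring clips on the laser marker's plate has gone soft. Going from left to right as the robot sees them, press each leaf straight down on its mid-span dimple with the closed fingertips, to about 10 N (give or take 3, never above 18), hold it there for a good half second, and note how far it sinks. Then take the brass collar off the white disc and put it over the stud of the clip that sinks clearly furthest, flat down on the clip's foot, let go, and leave the other things where they are.

Things in the scene. Friction and masses are not known exactly. Their poses are not given: they have to be found in the camera images.
- plate: the dark perforated fixture plate, 240 (x) x 400 (y) x 12 mm, lying on the bench; origin at the centre of its underside, z up. The clips stand on its top in one row along its y axis, about 120 mm apart; left as the robot sees them is its +y end.
- clip_left: left leaf-spring clip; the three are outwardly alike. Origin: underside of the foot, below the upright block's middle; +x from block to stud (roughly away from the robot), z up. Foot 30 wide, 8 thick, x -15 to 80 mm. Block 24 x 30, with clamp bar and screws 56 high. Level steel leaf, 24 wide, 2.5 thick, 45 up, reaches 100 mm from the block to -x.
- clip_middle: middle clip, sizes and axes as clip_left. Pressed on the dimple, any leaf sinks as a spring, in proportion to the force, and returns when let go: at 10 N a sound leaf sinks 5 to 8 mm, the tired one (exactly one of the three, a different one from time to time) 11 to 14 mm.
- clip_right: right clip, sizes and axes as clip_left. Which clip is tired cannot be seen, only felt.
- clip_left_dimple (a point): where to press clip_left: the top of the round raised dimple (about 16 mm across, 5 high) at mid-span of its leaf when unloaded, 52 mm above the clip's underside, 62 mm from the clip's origin to its -x. It is a fixed mark and does not move with the leaf.
- clip_left_stud (a point): rounded top of clip_left's steel stud, 12 mm thick, which stands 30 mm up from the foot's top (foot's top 8 mm above the clip's underside), 48 mm from the clip's origin to its +x, 30 mm clear of the block. Fingers fit either side of it along the clip's y axis.
- clip_middle_dimple (a point): where to press clip_middle: the top of the round raised dimple (about 16 mm across, 5 high) at mid-span of its leaf when unloaded, 52 mm above the clip's underside, 62 mm from the clip's origin to its -x. It is a fixed mark and does not move with the leaf.
- clip_middle_stud (a point): rounded top of clip_middle's steel stud, 12 mm thick, which stands 30 mm up from the foot's top (foot's top 8 mm above the clip's underside), 48 mm from the clip's origin to its +x, 30 mm clear of the block. Fingers fit either side of it along the clip's y axis.
- clip_right_dimple (a point): where to press clip_right: the top of the round raised dimple (about 16 mm across, 5 high) at mid-span of its leaf when unloaded, 52 mm above the clip's underside, 62 mm from the clip's origin to its -x. It is a fixed mark and does not move with the leaf.
- clip_right_stud (a point): rounded top of clip_right's steel stud, 12 mm thick, which stands 30 mm up from the foot's top (foot's top 8 mm above the clip's underside), 48 mm from the clip's origin to its +x, 30 mm clear of the block. Fingers fit either side of it along the clip's y axis.
- collar_mid (a point): centre, half-way up, of the loose brass collar: a plain ring 34 mm outside, 20 mm hole, 24 mm high, 70 to 160 g, standing upright on the white disc.
- disc: white plastic disc, 84 mm across, 6 mm thick, fixed on the bench left or right of the plate; origin at the centre of its underside.
- hex_keys: bystander: orange holder with hex keys, 50 x 62 x 22 mm, keys stick out to about 70 mm, lying on the bench on the other side of the plate; origin at its underside's centre.
- goggles: bystander: green safety goggles beyond the plate, 150 mm wide, 125 long, 54 high; origin at the underside of the lens.
- wood_block: bystander: small wooden block beyond the plate, 50 x 35 x 40 mm; origin at its underside's centre.
There are look-alikes about, which are no part of the job. Leave any blue or red look-alike of the part that bears collar_mid alone.

How it is judged:
On the way, in this order (a step that is already met when the one before it is completed fails the run):
1. the left clip's leaf is pressed with the fingers at its dimple (grasp point within 15 mm sideways) with 7 to 13 N for 0.4 s (horizontal distance between the grasp point and clip_left_dimple below 0.015 m and (contact force between leaf_1 and the fingers between 7 and 13 N or contact force between leaf_2 and the fingers between 7 and 13 N or contact force between leaf_3 and the fingers between 7 and 13 N)), for 0.4 s.
2. the middle clip's leaf is pressed with the fingers at its dimple (grasp point within 15 mm sideways) with 7 to 13 N for 0.4 s (horizontal distance between the grasp point and clip_middle_dimple below 0.015 m and (contact force between leaf_1 and the fingers between 7 and 13 N or contact force between leaf_2 and the fingers between 7 and 13 N or contact force between leaf_3 and the fingers between 7 and 13 N)), for 0.4 s.
3. the right clip's leaf is pressed with the fingers at its dimple (grasp point within 15 mm sideways) with 7 to 13 N for 0.4 s (horizontal distance between the grasp point and clip_right_dimple below 0.015 m and (contact force between leaf_1 and the fingers between 7 and 13 N or contact force between leaf_2 and the fingers between 7 and 13 N or contact force between leaf_3 and the fingers between 7 and 13 N)), for 0.4 s.
4. after the three presses the collar is taken off the disc (distance of collar_mid from where it was at the start of the episode above 0.06 m and height (world z) of collar_mid above 0.03 m), for 0.1 s.
At the end, for the whole second after the job is handed in: the collar stands around the stud of the tired clip (centre within 6 mm of the stud's axis), flat on that clip's foot (height within 3 mm, tilt under 0.12 rad), released and at rest (horizontal distance between collar_mid and tired_clip_stud below 0.006 m and z of collar_mid in the frame of plate between 0.029 and 0.035 m and angle between collar_mid's own z axis and vertical below 0.12 rad); the robot touches nothing.
It fails at once if a clip's leaf is loaded by the fingers with more than 18 N (contact force between any of leaf_1, leaf_2, leaf_3 and the fingers above 18 N).
It fails at once if the hex keys, goggles or wooden block are moved by more than 20 mm (distance of any of hex_keys, goggles, wood_block from where it was at the start of the episode above 0.02 m).
It also fails if it takes over 72 s, if anything falls off the work surface, if the arm or the gripper's body presses on something with over 40 N, if the wrist force passes 120 N, or if a joint passes its speed limit or range.

## Working session

There is one attempt and no reset: what is moved stays moved. The work goes in short steps, Python scripts to look and compute and a tool call to move; the robot and the scene stay as the last step left them, time stands still between calls to the robot, and variables do not carry over. Pictures are saved under pics/ and viewed, and the job is handed in when it is done.

Besides the shell and the picture viewer there is one more tool, called after ">>>" by a JSON object that holds its "fn" and its "kwargs". send_rows: Moves the arm, as the interface text tells. Its arguments: {"type":"object","properties":{"deltas":{"type":"array","items":{"type":"object","properties":{"grip":{"type":"number"},"translation":{"type":"array","items":{"type":"number"}},"twist":{"type":"array","items":{"type":"number"}}}}}},"required":["deltas"]}

```bash
mkdir -p pics; python3 - <<'E'
from workcell import bot,camera
import cv2,pickle
o=bot.get_obs();print(o)
D={}
for n in ["scene","top"]:
    c=camera(n);D[n]=c;cv2.imwrite(f"pics/{n}0.png",c["color"]);print(n,c["intrinsics"],c["xyz"],c["rotation"])
pickle.dump(D,open("d0.pkl","wb"))
E
```

```text
{'clock': 0.0, 'joint_pos': array([-1.14098124e+00,  2.41428836e-01,  3.72203536e-03,  1.33519347e+00,
        2.50137090e-05,  1.57077848e+00]), 'joint_vel': array([-0.00103903, -0.00145183, -0.00079292, -0.00020697, -0.00092797,
        0.00110053]), 'tau': array([ 3.98103075e-04, -3.72315145e+01,  2.52409154e+01,  1.71096961e-02,
       -8.36942309e-05, -8.28983218e-06]), 'eef_pos': array([ 0.2080953 , -0.45394461,  0.2304042 ]), 'tool_rot': array([ 9.76993675e-01,  2.13265683e-01, -2.12112076e-04, -1.03044123e-03]), 'ft_force': array([ 0.79869046, -0.64759945,  0.91439063]), 'ft_torque': array([-0.0164962 , -0.02538742, -0.03046923]), 'grip_width': 0.08530823122976723}
scene [[488.10583554   0.         329.05422809]
 [  0.         488.10583554 192.69742063]
 [  0.           0.           1.        ]] [ 0.92101475 -0.53427211  1.1254925 ] [ 0.93019835  0.25113253 -0.06788325 -0.25895048]
top [[362.2419218   0.        316.2974851]
 [  0.        362.2419218 205.5516801]
 [  0.          0.          1.       ]] [ 0.4954075  -0.01465214  1.06629331] [ 0.71477366 -0.69766244  0.03205979 -0.0365773 ]
```

View pics/scene0.png

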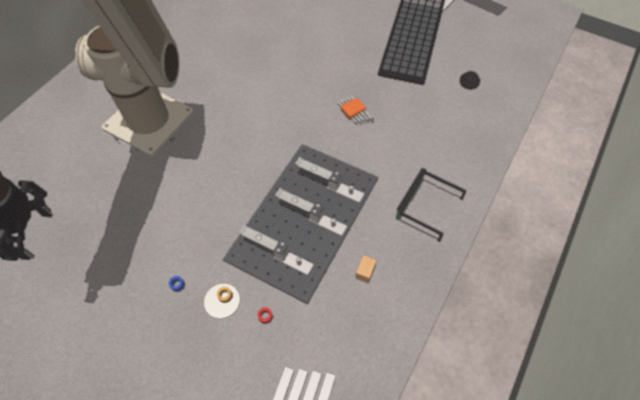

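View pics/top0.png

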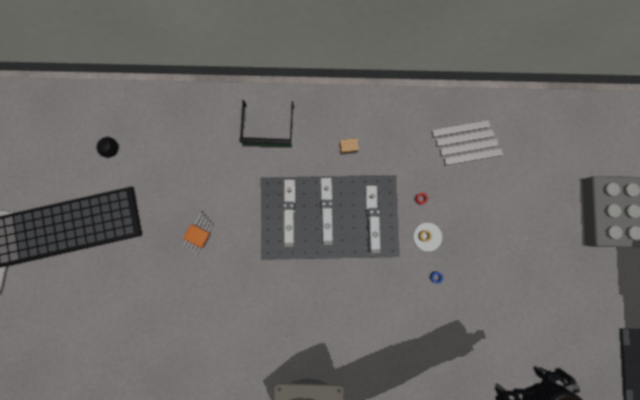

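The top view shows the plate at (330,217), with the clips' dimples at about (289,228), (327,226) and (375,234). Candidates for the collar are brass on the white disc (425,236), red (421,198) and blue (436,278). I choose the brass one and check it in close crops.

```bash
python3 - <<'E'
import cv2,pickle
D=pickle.load(open("d0.pkl","rb"))
t=D["top"]["color"][165:290,255:455]; cv2.imwrite("pics/topz.png",cv2.resize(t,None,fx=4,fy=4,interpolation=cv2.INTER_CUBIC))
t=D["scene"]["color"][140:330,160:390]; cv2.imwrite("pics/scz.png",cv2.resize(t,None,fx=3,fy=3,interpolation=cv2.INTER_CUBIC))
E
```

```text
(no output)
```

View pics/topz.png

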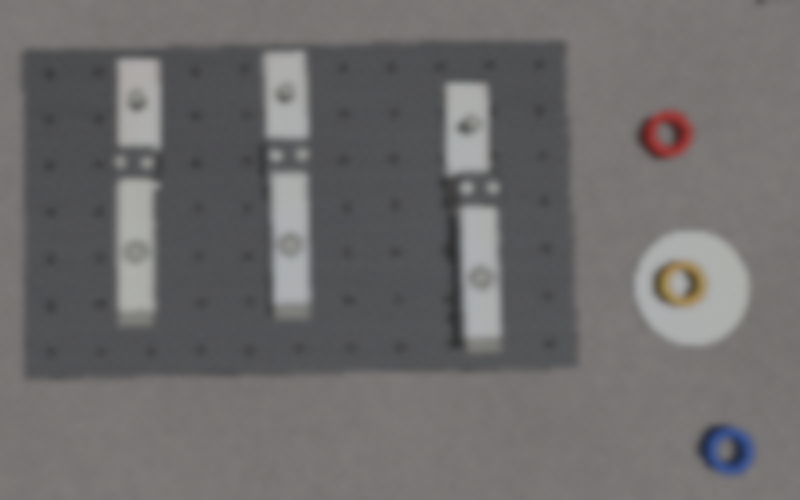

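View pics/scz.png

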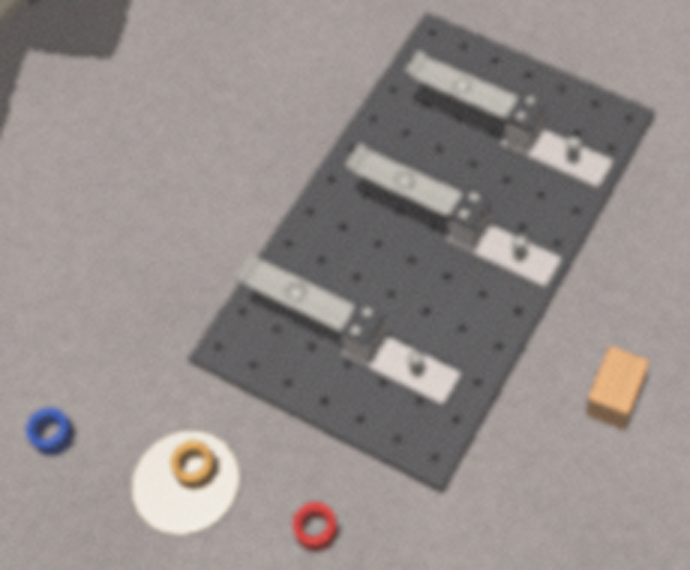

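```bash
cat > h.py <<'E'
import numpy as np
from scipy.spatial.transform import Rotation as R
def ray(c,uv):
    d=R.from_quat(c["rotation"]).apply(np.linalg.inv(c["intrinsics"])@np.array([uv[0],uv[1],1.])); return np.array(c["xyz"]),d
def onz(c,uv,z):
    p,d=ray(c,uv); return p+d*(z-p[2])/d[2]
def proj(c,X):
    q=R.from_quat(c["rotation"]).inv().apply(np.array(X)-c["xyz"]); q=c["intrinsics"]@q; return q[:2]/q[2]
E
python3 - <<'E'
import pickle,numpy as np
from h import *
D=pickle.load(open("d0.pkl","rb"))
T=dict(dL=(136,252,.064),dM=(290,245,.064),dR=(481,278,.064),sL=(137,98,.05),sM=(286,92,.05),sR=(470,124,.05),col=(682,283,.03),disc=(692,288,.006))
S=dict(dL=(462,87,.064),dM=(405,181,.064),dR=(295,292,.064),sL=(573,143,.05),sM=(520,240,.05),sR=(417,354,.05),col=(194,461,.03),disc=(186,482,.006))
for k in T:
    u,v,z=T[k];a=onz(D["top"],((u+.5)/4-.5+255,(v+.5)/4-.5+165),z)
    u,v,z=S[k];b=onz(D["scene"],((u+.5)/3-.5+160,(v+.5)/3-.5+140),z)
    print(k,a.round(4),b.round(4))
E
```

```text
dL [0.5298 0.0679 0.064 ] [0.5318 0.0636 0.064 ]
dM [ 0.5372 -0.0384  0.064 ] [ 0.5395 -0.0417  0.064 ]
dR [ 0.5177 -0.1704  0.064 ] [ 0.5183 -0.1734  0.064 ]
sL [0.6392 0.0719 0.05  ] [0.6394 0.07   0.05  ]
sM [ 0.646  -0.0335  0.05  ] [ 0.647  -0.0351  0.05  ]
sR [ 0.6263 -0.1639  0.05  ] [ 0.6274 -0.1649  0.05  ]
col [ 0.5184 -0.3186  0.03  ] [ 0.52   -0.3213  0.03  ]
disc [ 0.5155 -0.3329  0.006 ] [ 0.5161 -0.3337  0.006 ]
```

```bash
cat >> h.py <<'E'
def go(x,y,z,yaw=0.,obs=None):
    """print shift/twist to tool-down pose with tool x at world yaw(deg)"""
    from workcell import bot
    o=obs or bot.get_obs(); r=R.from_quat(o["tool_rot"])
    t=r.inv().apply(np.array([x,y,z])-o["eef_pos"])
    g=R.from_euler("z",yaw,degrees=True)*R.from_quat([1,0,0,0])
    w=(r.inv()*g).as_rotvec(degrees=True)
    print("t",o["clock"],"eef",o["eef_pos"].round(4),"F",o["ft_force"].round(2),"w",o["grip_width"])
    print("trans",t.round(4),"twist",w.round(2),"dist",np.linalg.norm(t).round(3))
E
python3 -c "
from h import *
go(.46,.066,.2,2.5)"
```

```text
t 0.1 eef [ 0.2081 -0.454   0.2305] F [0.1  0.55 0.43] w 0.08551248681548665
trans [ 0.4457 -0.3677  0.0312] twist [-1.100e-01  2.000e-02  2.213e+01] dist 0.579
```

>>> {"fn": "send_rows", "kwargs": {"deltas": [{"grip":0,"translation":[0.045,-0.037,0.003],"twist":[0,0,5]},{"grip":0,"translation":[0.09,-0.074,0.006],"twist":[0,0,10]},{"grip":0,"translation":[0.135,-0.111,0.009],"twist":[0,0,15]},{"grip":0,"translation":[0.18,-0.148,0.012],"twist":[0,0,20]},{"grip":0,"translation":[0.225,-0.185,0.015],"twist":[0,0,22.1]}]}}

```text
clock: 0.72
eef_pos: [0.3358, -0.1903, 0.2156]
tool_rot: [1.0, 0.021, -0.0, -0.001]
ft_force: [1.1, -0.1, 0.1]
grip_width: -0.0004
```

```bash
python3 -c "
from h import *
go(.46,.066,.2,2.5)"
```

```text
t 0.725 eef [ 0.3358 -0.1903  0.2156] F [ 1.11 -0.1   0.14] w -0.00035855880672582447
trans [ 0.1348 -0.2508  0.016 ] twist [-0.1   0.04 -0.09] dist 0.285
```

>>> {"fn": "send_rows", "kwargs": {"deltas": [{"grip":0,"translation":[0.027,-0.05,0.003],"twist":[0,0,0]},{"grip":0,"translation":[0.054,-0.1,0.006],"twist":[0,0,0]},{"grip":0,"translation":[0.081,-0.15,0.01],"twist":[0,0,0]},{"grip":0,"translation":[0.108,-0.2,0.013],"twist":[0,0,0]},{"grip":0,"translation":[0.135,-0.251,0.016],"twist":[-0.1,0,0]}]}}

```text
clock: 1.35
eef_pos: [0.4621, 0.0436, 0.1995]
tool_rot: [0.999, 0.04, -0.001, -0.011]
ft_force: [-0.2, -0.9, 0.6]
grip_width: -0.0
```

```bash
python3 - <<'E'
from workcell import bot,camera
import cv2,pickle
from h import *
c=camera("wrist");c["obs"]=bot.get_obs();pickle.dump(c,open("w1.pkl","wb"))
cv2.imwrite("pics/w1.png",c["color"]);print(c["intrinsics"],c["xyz"],c["rotation"],c["obs"]["eef_pos"])
for X in [(.531,.066,.064),(.64,.071,.05)]: print(proj(c,X))
E
```

```text
[[350.36277569   0.         320.42437669]
 [  0.         350.36277569 199.72542651]
 [  0.           0.           1.        ]] [0.53857689 0.04546401 0.34263969] [ 0.72761101 -0.66910361 -0.11028559  0.10353586] [0.46562266 0.04527142 0.19908514]
[300.87299104  98.3004108 ]
[305.0971444  -61.94030075]
```

View pics/w1.png

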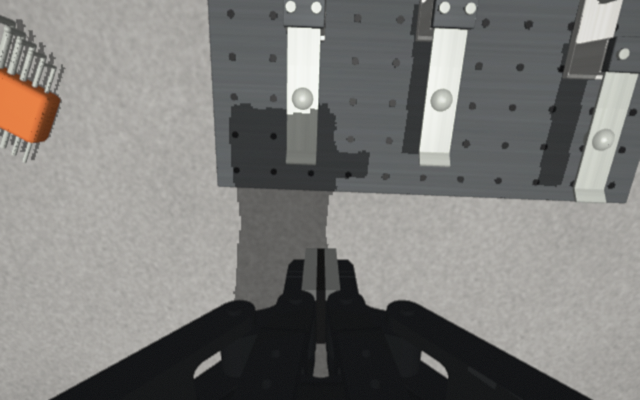

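The wrist view shows the dimples at (302,98), (441,100) and (603,139), which agrees with the prediction (301,98).

```bash
python3 - <<'E'
import pickle
from h import *
c=pickle.load(open("w1.pkl","rb"))
for uv in [(302,97.5),(441,99.5),(603,139)]: print(onz(c,uv,.063))
go(.531,.066,.085,2.5)
E
```

```text
[0.53163176 0.06524805 0.063     ]
[ 0.53873386 -0.04059476  0.063     ]
[ 0.51959184 -0.17100751  0.063     ]
t 1.4 eef [0.4656 0.0453 0.1991] F [4.47 1.75 0.08] w -0.0001962962897685138
trans [ 0.0667 -0.0126  0.1145] twist [-1.36 -0.06  2.2 ] dist 0.133
```

>>> {"fn": "send_rows", "kwargs": {"deltas": [{"grip":0,"translation":[0.03,-0.005,0.04],"twist":[-0.6,0,1]},{"grip":0,"translation":[0.056,-0.011,0.08],"twist":[-1.3,0,2.2]},{"grip":0,"translation":[0.067,-0.0135,0.11],"twist":[-1.36,0,2.2]},{"grip":0,"translation":[0.067,-0.0135,0.1145],"twist":[-1.36,0,2.2]},{"grip":0,"translation":[0.067,-0.0135,0.1145],"twist":[-1.36,0,2.2]}]}}

```text
clock: 2.02
eef_pos: [0.5322, 0.0452, 0.0852]
tool_rot: [0.999, 0.038, -0.001, -0.009]
ft_force: [-0.5, -0.2, 0.5]
grip_width: 0.0001
```

```bash
python3 - <<'E'
from workcell import bot,camera
from h import *
import cv2
c=camera("wrist");cv2.imwrite("pics/w2.png",c["color"])
go(.531,.0655,.070,2.5)
for i in range(3): print(bot.get_obs()["ft_force"])
E
```

```text
t 2.075 eef [0.5329 0.0453 0.0861] F [-0.22  0.13  1.04] w -0.000110002141245936
trans [-0.0003 -0.02    0.0164] twist [-0.99 -0.07  1.86] dist 0.026
[-0.22366574  0.12539073  1.03576557]
[-0.22366574  0.12539073  1.03576557]
[-0.22366574  0.12539073  1.03576557]
```

View pics/w2.png

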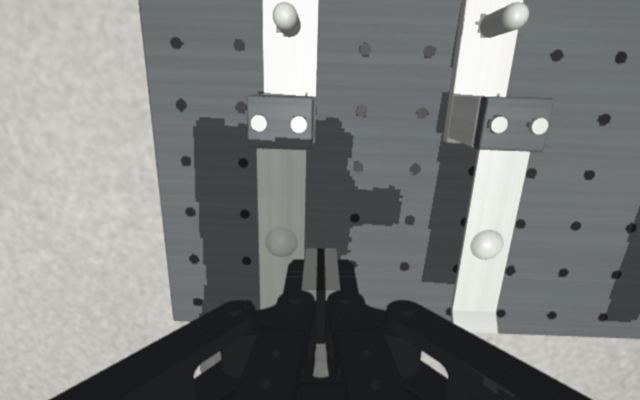

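```bash
python3 - <<'E'
from workcell import bot
o=bot.get_obs();print(o["joint_pos"].round(4),o["joint_vel"].round(4),o["tau"].round(2),o["ft_torque"])
E
```

```text
[ 0.075   0.414  -0.1469  1.0084  0.0172  3.1406] [-0.0001 -0.016   0.0079 -0.0042  0.0019 -0.0005] [ 1.000e-02 -4.131e+01  2.168e+01  1.000e-02  6.000e-02 -0.000e+00] [ 0.01467866 -0.00491562 -0.01362844]
```

>>> {"fn": "send_rows", "kwargs": {"deltas": [{"grip":0,"translation":[0,-0.02,0],"twist":[-1,0,1.9]},{"grip":0,"translation":[0,-0.02,0],"twist":[-1,0,1.9]}]}}

```text
clock: 2.33
eef_pos: [0.5335, 0.0442, 0.0879]
tool_rot: [0.999, 0.037, 0.002, -0.008]
ft_force: [-0.3, 0.4, 0.9]
grip_width: 0.0003
```

```bash
python3 - <<'E'
from workcell import bot
from h import *
o=bot.get_obs();print(o["joint_pos"].round(4),o["joint_vel"].round(4),o["tau"].round(2),o["ft_torque"])
go(.531,.0655,.070,2.5)
E
```

```text
[ 0.0733  0.4116 -0.1452  1.0103  0.0166  3.1406] [ 0.0013  0.0085 -0.0054 -0.0031  0.0014  0.0006] [-2.000e-02 -4.225e+01  2.222e+01  0.000e+00  5.000e-02 -0.000e+00] [ 0.03624495 -0.0053852   0.02292097]
t 2.325 eef [0.5335 0.0442 0.0879] F [-0.29  0.39  0.85] w 0.00028897422223477865
trans [-0.001  -0.0211  0.0182] twist [-0.95 -0.2   1.76] dist 0.028
```

j6 is at its 3.14 limit, so I'll make the half turn (yaw about 182°).

>>> {"fn": "send_rows", "kwargs": {"deltas": [{"grip":0,"translation":[0,0,-0.02],"twist":[0,0,-10]},{"grip":0,"translation":[0,0,-0.03],"twist":[0,0,-20]},{"grip":0,"translation":[0,0,-0.03],"twist":[0,0,-30]},{"grip":0,"translation":[0,0,-0.03],"twist":[0,0,-40]},{"grip":0,"translation":[0,0,-0.03],"twist":[0,0,-50]}]}}

```text
clock: 2.95
eef_pos: [0.5337, 0.0437, 0.1187]
tool_rot: [0.889, 0.459, 0.006, -0.007]
ft_force: [0.3, 1.0, 0.4]
grip_width: 0.0002
```

>>> {"fn": "send_rows", "kwargs": {"deltas": [{"grip":0,"translation":[0,0,0],"twist":[0,0,-10]},{"grip":0,"translation":[0,0,0],"twist":[0,0,-20]},{"grip":0,"translation":[0,0,0],"twist":[0,0,-30]},{"grip":0,"translation":[0,0,0],"twist":[0,0,-40]},{"grip":0,"translation":[0,0,0],"twist":[0,0,-50]}]}}

```text
clock: 3.58
eef_pos: [0.5338, 0.0437, 0.1195]
tool_rot: [0.609, 0.793, 0.008, -0.003]
ft_force: [0.5, 0.4, 0.8]
grip_width: -0.0003
```

>>> {"fn": "send_rows", "kwargs": {"deltas": [{"grip":0,"translation":[0,0,0],"twist":[0,0,-10]},{"grip":0,"translation":[0,0,0],"twist":[0,0,-20]},{"grip":0,"translation":[0,0,0],"twist":[0,0,-30]},{"grip":0,"translation":[0,0,0],"twist":[0,0,-40]},{"grip":0,"translation":[0,0,0],"twist":[0,0,-50]}]}}

```text
clock: 4.2
eef_pos: [0.534, 0.0437, 0.1202]
tool_rot: [0.214, 0.977, 0.009, 0.001]
ft_force: [-0.3, 0.2, 0.0]
grip_width: -0.0
```

```bash
python3 - <<'E'
from workcell import bot
from h import *
print(bot.get_obs()["joint_pos"].round(3))
go(.531,.0655,.080,182.5)
E
```

```text
[ 0.072  0.378 -0.103  1.082  0.017  0.504]
t 4.2 eef [0.534  0.0437 0.1202] F [-0.28  0.2   0.01] w -4.737031741460587e-05
trans [0.0118 0.0178 0.0406] twist [  1.04   0.16 -27.26] dist 0.046
```

>>> {"fn": "send_rows", "kwargs": {"deltas": [{"grip":0,"translation":[0.006,0.009,0.01],"twist":[0.4,0,-9]},{"grip":0,"translation":[0.0118,0.0178,0.02],"twist":[0.7,0,-18]},{"grip":0,"translation":[0.0118,0.0178,0.03],"twist":[1,0.1,-27]},{"grip":0,"translation":[0.0118,0.0178,0.0406],"twist":[1,0.16,-27.3]},{"grip":0,"translation":[0.0118,0.0178,0.0406],"twist":[1,0.16,-27.3]}]}}

```text
clock: 4.82
eef_pos: [0.5303, 0.0653, 0.0793]
tool_rot: [-0.021, 1.0, 0.0, -0.001]
ft_force: [-0.2, -0.8, 0.7]
grip_width: 0.0002
```

```bash
python3 - <<'E'
from workcell import bot,camera
from h import *
import cv2
c=camera("wrist");cv2.imwrite("pics/w3.png",c["color"])
go(.531,.0655,.068,182.5)
E
```

```text
t 4.875 eef [0.5307 0.0653 0.0799] F [-1.02  0.61  0.47] w -1.6907239664531062e-05
trans [-0.0003  0.0002  0.0119] twist [ 0.04 -0.02 -0.07] dist 0.012
```

View pics/w3.png

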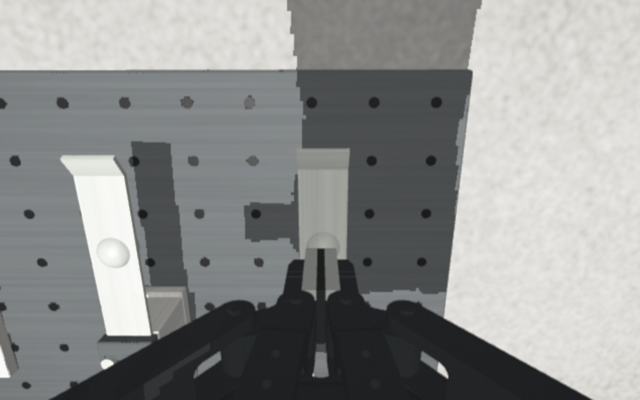

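>>> {"fn": "send_rows", "kwargs": {"deltas": [{"grip":0,"translation":[0,0,0.008],"twist":[0,0,0]},{"grip":0,"translation":[0,0,0.014],"twist":[0,0,0]},{"grip":0,"translation":[0,0,0.017],"twist":[0,0,0]},{"grip":0,"translation":[0,0,0.0185],"twist":[0,0,0]},{"grip":0,"translation":[0,0,0.0195],"twist":[0,0,0]}]}}

```text
clock: 5.5
eef_pos: [0.5302, 0.0652, 0.0605]
tool_rot: [-0.021, 1.0, 0.0, -0.001]
ft_force: [-2.1, -1.0, 3.5]
grip_width: 0.0
```

>>> {"fn": "send_rows", "kwargs": {"deltas": [{"grip":0,"translation":[0,0,0.001],"twist":[0,0,0]},{"grip":0,"translation":[0,0,0.002],"twist":[0,0,0]},{"grip":0,"translation":[0,0,0.002],"twist":[0,0,0]}]}}

```text
clock: 5.88
eef_pos: [0.5301, 0.0652, 0.059]
tool_rot: [-0.021, 1.0, 0.0, -0.001]
ft_force: [-3.5, -0.4, 5.6]
grip_width: 0.0
```

>>> {"fn": "send_rows", "kwargs": {"deltas": [{"grip":0,"translation":[-0.001,0,0.001],"twist":[0,0,0]},{"grip":0,"translation":[-0.001,0,0.002],"twist":[0,0,0]},{"grip":0,"translation":[-0.001,0,0.002],"twist":[0,0,0]}]}}

```text
clock: 6.25
eef_pos: [0.5302, 0.0652, 0.0576]
tool_rot: [-0.021, 1.0, 0.0, -0.001]
ft_force: [-4.7, -0.3, 8.7]
grip_width: -0.0002
```

>>> {"fn": "send_rows", "kwargs": {"deltas": [{"grip":0,"translation":[0,0,0.0005],"twist":[0,0,0]},{"grip":0,"translation":[0,0,0.0005],"twist":[0,0,0]},{"grip":0,"translation":[0,0,0.0005],"twist":[0,0,0]}]}}

```text
clock: 6.62
eef_pos: [0.5301, 0.0652, 0.058]
tool_rot: [-0.021, 1.0, 0.0, -0.001]
ft_force: [-3.4, -0.8, 7.6]
grip_width: 0.0
```

>>> {"fn": "send_rows", "kwargs": {"deltas": [{"grip":0,"translation":[0,0,0],"twist":[0,0,0]},{"grip":0,"translation":[0,0,0],"twist":[0,0,0]}]}}

```text
clock: 6.88
eef_pos: [0.5301, 0.0652, 0.0587]
tool_rot: [-0.021, 1.0, 0.0, -0.001]
ft_force: [-3.7, -0.7, 7.0]
grip_width: -0.0001
```

>>> {"fn": "send_rows", "kwargs": {"deltas": [{"grip":0,"translation":[0,0,0],"twist":[0,0,0]},{"grip":0,"translation":[0,0,0],"twist":[0,0,0]}]}}

```text
clock: 7.12
eef_pos: [0.5302, 0.0652, 0.0594]
tool_rot: [-0.021, 1.0, 0.0, -0.001]
ft_force: [-3.6, -0.0, 5.3]
grip_width: -0.0001
```

>>> {"fn": "send_rows", "kwargs": {"deltas": [{"grip":0,"translation":[0,0,0.002],"twist":[0,0,0]},{"grip":0,"translation":[0,0,0.0036],"twist":[0,0,0]},{"grip":0,"translation":[0,0,0.0036],"twist":[0,0,0]},{"grip":0,"translation":[0,0,0.0036],"twist":[0,0,0]}]}}

```text
clock: 7.62
eef_pos: [0.5301, 0.0652, 0.0569]
tool_rot: [-0.021, 1.0, 0.0, -0.0]
ft_force: [-5.0, -0.9, 9.2]
grip_width: 0.0
```

>>> {"fn": "send_rows", "kwargs": {"deltas": [{"grip":0,"translation":[0,0,0.0013],"twist":[0,0,0]},{"grip":0,"translation":[0,0,0.0013],"twist":[0,0,0]},{"grip":0,"translation":[0,0,0.0013],"twist":[0,0,0]},{"grip":0,"translation":[0,0,0.0013],"twist":[0,0,0]},{"grip":0,"translation":[0,0,0.0013],"twist":[0,0,0]}]}}

```text
clock: 8.25
eef_pos: [0.5301, 0.0652, 0.0567]
tool_rot: [-0.021, 1.0, 0.0, 0.0]
ft_force: [-5.2, -1.2, 9.6]
grip_width: -0.0001
```

```bash
python3 - <<'E'
from h import *
go(.5395,-.0403,.078,182.5)
E
```

```text
t 8.25 eef [0.5301 0.0652 0.0567] F [-5.24 -1.25  9.64] w -6.0938247078150845e-05
trans [-0.0049 -0.1058 -0.0213] twist [ 0.04  0.01 -0.07] dist 0.108
```

>>> {"fn": "send_rows", "kwargs": {"deltas": [{"grip":0,"translation":[0,0,-0.03],"twist":[0,0,0]},{"grip":0,"translation":[-0.002,-0.045,-0.03],"twist":[0,0,0]},{"grip":0,"translation":[-0.005,-0.09,-0.03],"twist":[0,0,0]},{"grip":0,"translation":[-0.005,-0.1058,-0.025],"twist":[0,0,0]},{"grip":0,"translation":[-0.005,-0.1058,-0.0215],"twist":[0,0,0]}]}}

```text
clock: 8.88
eef_pos: [0.5396, -0.0409, 0.0776]
tool_rot: [-0.02, 1.0, 0.001, -0.0]
ft_force: [-0.2, 0.0, -1.0]
grip_width: -0.0002
```

```bash
python3 - <<'E'
from workcell import camera
from h import *
import cv2
c=camera("wrist");cv2.imwrite("pics/w4.png",c["color"])
go(.5395,-.0405,.0605,182.5)
E
```

```text
t 8.925 eef [ 0.539 -0.04   0.077] F [ 0.46 -0.18 -0.28] w 0.0002179067079500018
trans [-0.0005 -0.0006  0.0165] twist [ 0.09 -0.08 -0.11] dist 0.017
```

View pics/w4.png

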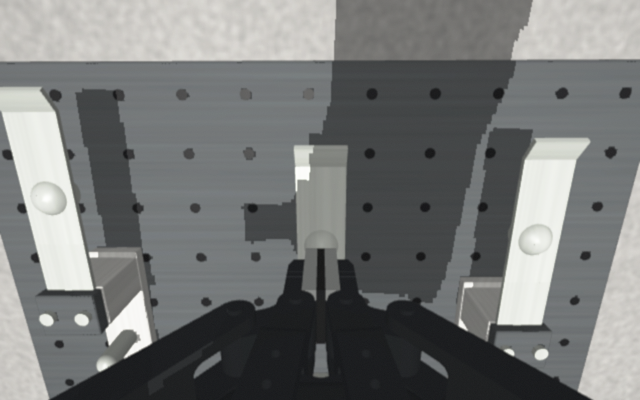

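The closed fingertips are over the middle dimple at (321,243), so I press.

>>> {"fn": "send_rows", "kwargs": {"deltas": [{"grip":0,"translation":[0,0,0.007],"twist":[0,0,0]},{"grip":0,"translation":[-0.0005,0,0.012],"twist":[0,0,0]},{"grip":0,"translation":[-0.0005,0,0.015],"twist":[0,0,0]},{"grip":0,"translation":[-0.0005,0,0.0175],"twist":[0,0,0]},{"grip":0,"translation":[-0.0005,0,0.0175],"twist":[0,0,0]}]}}

```text
clock: 9.55
eef_pos: [0.539, -0.0391, 0.0599]
tool_rot: [-0.021, 1.0, 0.001, -0.001]
ft_force: [-4.1, 1.8, 5.9]
grip_width: 0.0004
```

>>> {"fn": "send_rows", "kwargs": {"deltas": [{"grip":0,"translation":[0,0,0.0015],"twist":[0,0,0]},{"grip":0,"translation":[0,0,0.002],"twist":[0,0,0]},{"grip":0,"translation":[0,0,0.002],"twist":[0,0,0]}]}}

```text
clock: 9.93
eef_pos: [0.5389, -0.039, 0.0589]
tool_rot: [-0.021, 1.0, 0.001, -0.001]
ft_force: [-3.1, 0.2, 6.6]
grip_width: -0.0001
```

>>> {"fn": "send_rows", "kwargs": {"deltas": [{"grip":0,"translation":[0,0,0.0025],"twist":[0,0,0]},{"grip":0,"translation":[0,0,0.003],"twist":[0,0,0]},{"grip":0,"translation":[0,0,0.003],"twist":[0,0,0]},{"grip":0,"translation":[0,0,0.003],"twist":[0,0,0]}]}}

```text
clock: 10.42
eef_pos: [0.5389, -0.0389, 0.0574]
tool_rot: [-0.021, 1.0, 0.001, -0.0]
ft_force: [-4.5, -0.9, 10.3]
grip_width: -0.0004
```

>>> {"fn": "send_rows", "kwargs": {"deltas": [{"grip":0,"translation":[0,0,0.0013],"twist":[0,0,0]},{"grip":0,"translation":[0,0,0.0013],"twist":[0,0,0]},{"grip":0,"translation":[0,0,0.0013],"twist":[0,0,0]},{"grip":0,"translation":[0,0,0.0013],"twist":[0,0,0]},{"grip":0,"translation":[0,0,0.0013],"twist":[0,0,0]}]}}

```text
clock: 11.05
eef_pos: [0.5389, -0.0389, 0.0575]
tool_rot: [-0.021, 1.0, 0.001, 0.0]
ft_force: [-4.5, 0.8, 9.9]
grip_width: -0.0003
```

Held 0.6 s at about 10 N. The middle leaf sank about 6.5 mm, so it is sound. Next, the right leaf.

```bash
python3 - <<'E'
from h import *
go(.5197,-.1712,.078,182.5)
E
```

```text
t 11.05 eef [ 0.5389 -0.0389  0.0575] F [-4.53  0.84  9.95] w -0.0003001273349163252
trans [ 0.0248 -0.1313 -0.0208] twist [ 0.13  0.01 -0.05] dist 0.135
```

>>> {"fn": "send_rows", "kwargs": {"deltas": [{"grip":0,"translation":[0,0,-0.03],"twist":[0,0,0]},{"grip":0,"translation":[0.009,-0.05,-0.03],"twist":[0,0,0]},{"grip":0,"translation":[0.018,-0.1,-0.03],"twist":[0,0,0]},{"grip":0,"translation":[0.0248,-0.1313,-0.025],"twist":[0,0,0]},{"grip":0,"translation":[0.0248,-0.1313,-0.0215],"twist":[0,0,0]}]}}

```text
clock: 11.68
eef_pos: [0.5195, -0.1734, 0.0786]
tool_rot: [-0.019, 1.0, 0.001, 0.0]
ft_force: [0.1, 0.7, 0.3]
grip_width: -0.0002
```

```bash
python3 - <<'E'
from workcell import camera
from h import *
import cv2
c=camera("wrist");cv2.imwrite("pics/w5.png",c["color"])
go(.5197,-.1712,.0605,182.5)
E
```

```text
t 11.725 eef [ 0.5193 -0.1719  0.078 ] F [ 0.5  -0.18 -0.28] w -0.0002510725702427629
trans [-0.0004  0.0006  0.0175] twist [ 0.15 -0.02 -0.17] dist 0.018
```

View pics/w5.png

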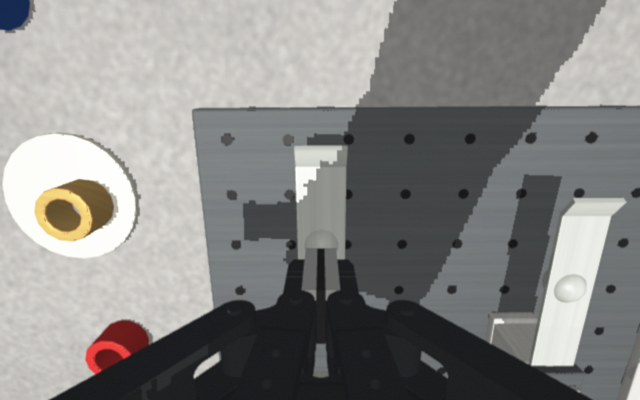

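The fingertips are over the right dimple at (321,243). The brass collar's top is at (64,213).

>>> {"fn": "send_rows", "kwargs": {"deltas": [{"grip":0,"translation":[0,0,0.007],"twist":[0,0,0]},{"grip":0,"translation":[0,0,0.012],"twist":[0,0,0]},{"grip":0,"translation":[0,0,0.0155],"twist":[0,0,0]},{"grip":0,"translation":[0,0,0.0185],"twist":[0,0,0]},{"grip":0,"translation":[0,0,0.0185],"twist":[0,0,0]}]}}

```text
clock: 12.35
eef_pos: [0.5191, -0.1712, 0.0595]
tool_rot: [-0.021, 1.0, 0.002, -0.0]
ft_force: [-2.0, 1.8, 2.3]
grip_width: 0.0001
```

>>> {"fn": "send_rows", "kwargs": {"deltas": [{"grip":0,"translation":[0,0,0.002],"twist":[0,0,0]},{"grip":0,"translation":[0,0,0.004],"twist":[0,0,0]},{"grip":0,"translation":[0,0,0.006],"twist":[0,0,0]},{"grip":0,"translation":[0,0,0.006],"twist":[0,0,0]}]}}

```text
clock: 12.85
eef_pos: [0.5193, -0.1713, 0.0541]
tool_rot: [-0.021, 1.0, 0.002, -0.0]
ft_force: [-2.6, 1.3, 7.2]
grip_width: 0.0001
```

>>> {"fn": "send_rows", "kwargs": {"deltas": [{"grip":0,"translation":[0,0,0.002],"twist":[0,0,0]},{"grip":0,"translation":[0,0,0.004],"twist":[0,0,0]},{"grip":0,"translation":[0,0,0.004],"twist":[0,0,0]},{"grip":0,"translation":[0,0,0.004],"twist":[0,0,0]}]}}

```text
clock: 13.35
eef_pos: [0.5195, -0.1713, 0.0513]
tool_rot: [-0.02, 1.0, 0.002, 0.001]
ft_force: [-2.5, 3.0, 8.8]
grip_width: -0.0001
```

>>> {"fn": "send_rows", "kwargs": {"deltas": [{"grip":0,"translation":[0,0,0.0015],"twist":[0,0,0]},{"grip":0,"translation":[0,0,0.0015],"twist":[0,0,0]},{"grip":0,"translation":[0,0,0.0015],"twist":[0,0,0]},{"grip":0,"translation":[0,0,0.0015],"twist":[0,0,0]},{"grip":0,"translation":[0,0,0.0015],"twist":[0,0,0]}]}}

```text
clock: 13.98
eef_pos: [0.5196, -0.1713, 0.051]
tool_rot: [-0.02, 1.0, 0.002, 0.001]
ft_force: [-2.9, 3.0, 9.4]
grip_width: 0.0001
```

The right leaf sank about 13 mm at about 10 N, against about 7 mm for the other two, so the right clip is the tired one. Now the collar.

```bash
python3 - <<'E'
from h import *
go(.5192,-.30,.13,182.5)
E
```

```text
t 13.975 eef [ 0.5196 -0.1713  0.051 ] F [-2.93  2.98  9.37] w 6.8765900708488e-05
trans [ 0.0055 -0.1283 -0.0794] twist [ 0.18  0.11 -0.16] dist 0.151
```

>>> {"fn": "send_rows", "kwargs": {"deltas": [{"grip":0,"translation":[0,0,-0.045],"twist":[0,0,0]},{"grip":1,"translation":[0.001,-0.03,-0.079],"twist":[0,0,0]},{"grip":1,"translation":[0.003,-0.08,-0.079],"twist":[0,0,0]},{"grip":1,"translation":[0.0055,-0.128,-0.079],"twist":[0,0,-0.1]},{"grip":1,"translation":[0.0055,-0.128,-0.079],"twist":[0.1,0.1,-0.1]}]}}

```text
clock: 14.6
eef_pos: [0.5191, -0.3036, 0.1291]
tool_rot: [-0.019, 1.0, -0.0, 0.001]
ft_force: [-0.1, 1.2, -0.1]
grip_width: 0.0722
```

```bash
python3 - <<'E'
from workcell import camera
from h import *
import cv2,pickle
c=camera("wrist");cv2.imwrite("pics/w6.png",c["color"]);pickle.dump(c,open("w6.pkl","wb"))
for X in [(.5192,-.320,.030),(.6268,-.1645,.05)]: print(proj(c,X))
go(.5192,-.320,.05,182.5)
E
```

```text
[299.26073458 198.95466191]
[497.81523813 347.87112367]
t 14.65 eef [ 0.519  -0.3015  0.1289] F [ 0.57  0.49 -0.44] w 0.07869285827671667
trans [ 0.0005 -0.0186  0.0789] twist [ 0.06  0.02 -0.23] dist 0.081
```

View pics/w6.png

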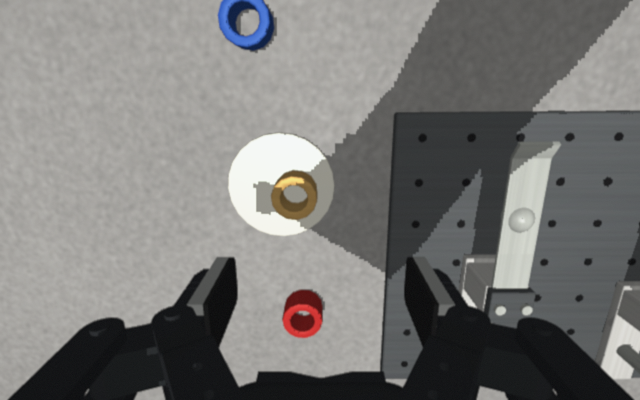

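```bash
python3 - <<'E'
import cv2,pickle
from h import *
c=pickle.load(open("w6.pkl","rb"))
im=cv2.resize(c["color"][150:250,220:340],None,fx=6,fy=6,interpolation=cv2.INTER_CUBIC)
def ring(x,y,z,r,col):
    for a in np.linspace(0,2*np.pi,60):
        p=(proj(c,(x+r*np.cos(a),y+r*np.sin(a),z))-[220,150]+.5)*6-.5; cv2.circle(im,tuple(int(v) for v in p),1,col,-1)
for z,col in[(.03,(0,0,255))]:
    ring(.5183,-.3217,z,.017,col);ring(.5183,-.3217,z,.010,col)
ring(.5158,-.333,.006,.042,(255,0,0))
cv2.imwrite("pics/w6z.png",im)
E
```

```text
(no output)
```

View pics/w6z.png

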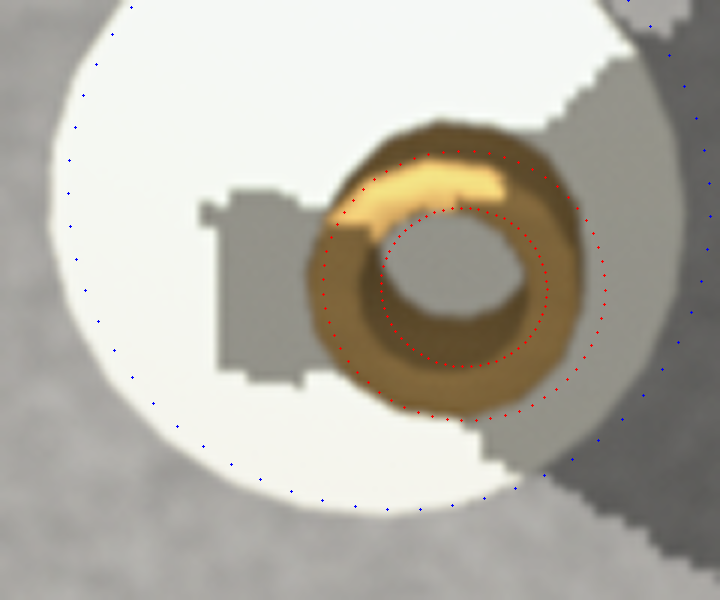

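>>> {"fn": "send_rows", "kwargs": {"deltas": [{"grip":1,"translation":[0.001,-0.01,0.03],"twist":[0,0,0]},{"grip":1,"translation":[0.001,-0.02,0.055],"twist":[0,0,-0.2]},{"grip":1,"translation":[0.001,-0.02,0.055],"twist":[0,0,-0.2]},{"grip":1,"translation":[0.001,-0.02,0.055],"twist":[0,0,-0.2]}]}}

```text
clock: 15.15
eef_pos: [0.5194, -0.3207, 0.0746]
tool_rot: [-0.022, 1.0, 0.0, 0.0]
ft_force: [0.3, 0.4, 0.6]
grip_width: 0.0853
```

```bash
python3 - <<'E'
from workcell import camera
import cv2,pickle
from h import *
camera("wrist");c=camera("wrist")
go(.5183,-.3215,.010,182.5)
u,v=proj(c,(.5183,-.3217,.03)).astype(int);print(u,v)
u0,v0=u-60,v-50
im=cv2.resize(c["color"][v0:v0+100,u0:u0+120],None,fx=6,fy=6,interpolation=cv2.INTER_CUBIC)
def ring(x,y,z,r,col):
    for a in np.linspace(0,2*np.pi,60):
        p=(proj(c,(x+r*np.cos(a),y+r*np.sin(a),z))-[u0,v0]+.5)*6-.5; cv2.circle(im,tuple(int(v) for v in p),1,col,-1)
ring(.5183,-.3217,.03,.017,(0,0,255));ring(.5183,-.3217,.03,.010,(0,0,255))
cv2.imwrite("pics/w7z.png",im)
E
```

```text
t 15.25 eef [ 0.5199 -0.3212  0.0754] F [ 0.09 -0.16 -0.22] w 0.08539852513630192
trans [ 0.0017 -0.0002  0.0654] twist [-0.01  0.14  0.02] dist 0.065
321 225
```

View pics/w7z.png

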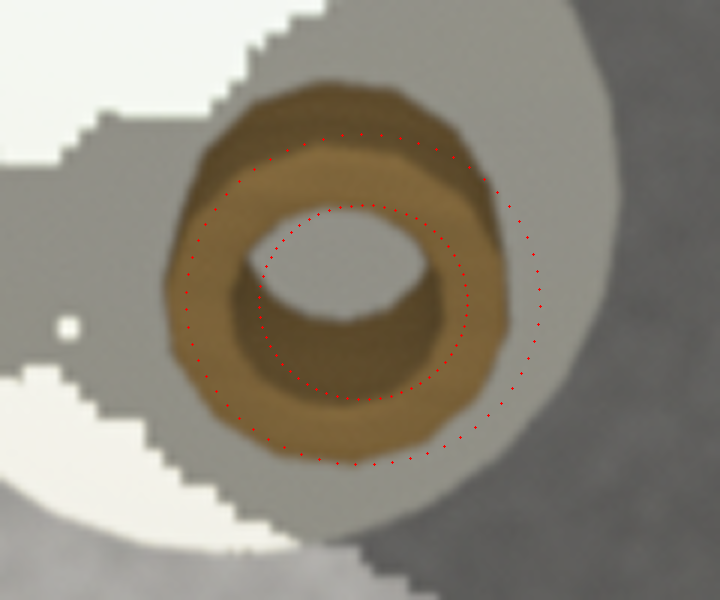

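>>> {"fn": "send_rows", "kwargs": {"deltas": [{"grip":1,"translation":[0.0015,-0.0025,0.025],"twist":[0,0,0]},{"grip":1,"translation":[0.0015,-0.0025,0.048],"twist":[0,0,0]},{"grip":1,"translation":[0.0015,-0.0025,0.0625],"twist":[0,0,0]},{"grip":1,"translation":[0.0015,-0.0025,0.0655],"twist":[0,0,0]},{"grip":1,"translation":[0.0015,-0.0025,0.0655],"twist":[0,0,0]}]}}

```text
clock: 15.88
eef_pos: [0.5191, -0.3239, 0.0105]
tool_rot: [-0.022, 1.0, -0.0, 0.002]
ft_force: [0.0, -0.0, 0.4]
grip_width: 0.0856
```

```bash
python3 - <<'E'
from workcell import camera
import cv2
from h import *
c=camera("wrist");cv2.imwrite("pics/w8.png",c["color"])
go(.5183,-.3237,.010,182.5)
E
```

```text
t 15.925 eef [ 0.5193 -0.3241  0.0108] F [-0.28  0.09  0.75] w 0.08528021621548051
trans [0.001  0.0004 0.0008] twist [-0.06  0.21  0.03] dist 0.001
```

View pics/w8.png

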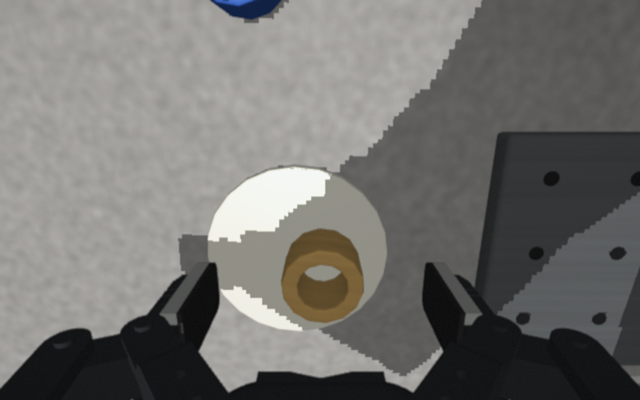

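The collar sits at (322,280), centred between the pads. I close.

>>> {"fn": "send_rows", "kwargs": {"deltas": [{"grip":0,"translation":[0.0005,0,0.001],"twist":[0,0,0]},{"grip":0,"translation":[0.0005,0,0.001],"twist":[0,0,0]},{"grip":0,"translation":[0.0005,0,0.001],"twist":[0,0,0]},{"grip":0,"translation":[0.0005,0,0.001],"twist":[0,0,0]},{"grip":0,"translation":[0.0005,0,0.001],"twist":[0,0,0]}]}}

```text
clock: 16.55
eef_pos: [0.5192, -0.3244, 0.0105]
tool_rot: [-0.022, 1.0, -0.001, 0.002]
ft_force: [0.4, 0.4, 5.0]
grip_width: 0.0316
```

>>> {"fn": "send_rows", "kwargs": {"deltas": [{"grip":0,"translation":[0,0,-0.005],"twist":[0,0,0]},{"grip":0,"translation":[0,0,-0.03],"twist":[0,0,0]},{"grip":0,"translation":[0,0,-0.06],"twist":[0,0,0]},{"grip":0,"translation":[0,0,-0.09],"twist":[0,0,0]},{"grip":0,"translation":[0,0,-0.09],"twist":[0,0,0]}]}}

```text
clock: 17.18
eef_pos: [0.5204, -0.3253, 0.103]
tool_rot: [-0.022, 1.0, -0.002, 0.005]
ft_force: [0.0, 0.2, -1.7]
grip_width: 0.0312
```

```bash
python3 - <<'E'
from workcell import camera
import cv2
from h import *
c=camera("wrist");cv2.imwrite("pics/w9.png",c["color"])
go(.6268,-.1660,.10,182.5)
E
```

```text
t 17.225 eef [ 0.5193 -0.3246  0.1011] F [-1.22  0.84 -2.67] w 0.031985847720343345
trans [-0.1144  0.1537  0.0014] twist [-0.16  0.35  0.03] dist 0.192
```

View pics/w9.png

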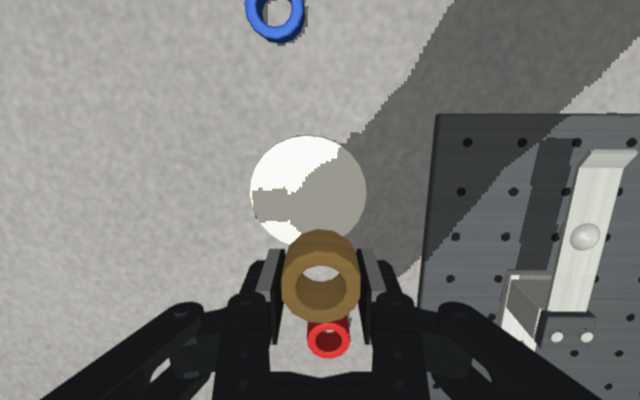

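>>> {"fn": "send_rows", "kwargs": {"deltas": [{"grip":0,"translation":[-0.025,0.035,0],"twist":[0,0,0]},{"grip":0,"translation":[-0.052,0.07,0],"twist":[0,0,0]},{"grip":0,"translation":[-0.078,0.105,0.001],"twist":[0,0,0]},{"grip":0,"translation":[-0.104,0.14,0.0014],"twist":[0,0.2,0]},{"grip":0,"translation":[-0.1155,0.1547,0.0014],"twist":[-0.1,0.35,0]}]}}

```text
clock: 17.85
eef_pos: [0.6276, -0.1622, 0.0974]
tool_rot: [-0.023, 1.0, 0.0, -0.002]
ft_force: [-0.2, -1.0, -0.7]
grip_width: 0.0312
```

>>> {"fn": "send_rows", "kwargs": {"deltas": [{"grip":0,"translation":[0,0,0.025],"twist":[0,0,0]},{"grip":0,"translation":[0,0,0.025],"twist":[0,0,0]}]}}

```text
clock: 18.1
eef_pos: [0.6243, -0.1615, 0.0683]
tool_rot: [-0.024, 1.0, 0.001, -0.006]
ft_force: [-0.6, -0.0, -1.4]
grip_width: 0.0315
```

```bash
python3 - <<'E'
from workcell import camera
import cv2,pickle
from h import *
D={n:camera(n) for n in("scene","top","wrist")}
pickle.dump(D,open("d2.pkl","wb"))
go(.628,-.1650,.07,182.5)
ims=[]
for n in D:
    c=D[n]; X=(.628,-.165,.06)
    u,v=proj(c,X).astype(int);print(n,u,v); 
    if n=="wrist": cv2.imwrite("pics/w10.png",c["color"]);continue
    u0,v0=max(u-40,0),max(v-40,0); ims.append(cv2.resize(c["color"][v0:v0+80,u0:u0+80],(400,400),interpolation=cv2.INTER_CUBIC))
cv2.imwrite("pics/hov.png",np.hstack(ims))
E
```

```text
t 18.25 eef [ 0.6272 -0.163   0.0725] F [ 0.4  -0.02 -0.43] w 0.03192614720518265
trans [-0.0008 -0.002   0.0025] twist [ 0.02 -0.24  0.12] dist 0.003
scene 298 256
top 373 194
wrist 317 256
```

View pics/hov.png

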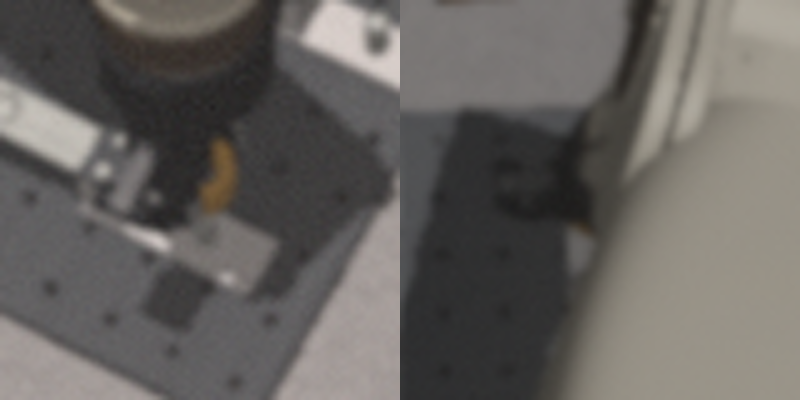

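View pics/w10.png

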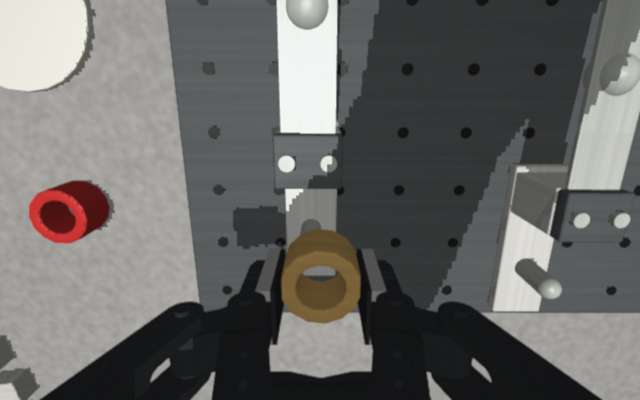

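```bash
python3 - <<'E'
import cv2,pickle
from h import *
D=pickle.load(open("d2.pkl","rb"))
c=D["wrist"];u0,v0=260,190
im=cv2.resize(c["color"][v0:v0+145,u0:u0+120],None,fx=4,fy=4,interpolation=cv2.INTER_CUBIC)
def ring(x,y,z,r,col):
    for a in np.linspace(0,2*np.pi,60):
        p=(proj(c,(x+r*np.cos(a),y+r*np.sin(a),z))-[u0,v0]+.5)*4-.5; cv2.circle(im,tuple(int(v) for v in p),1,col,-1)
ring(.6268,-.1645,.047,.006,(0,0,255))
ring(.6268,-.1645,.02,.006,(0,255,255))
e=np.array([.6272,-.163,.0725])
ring(e[0]-.0007,e[1],e[2]+.0195,.017,(255,0,0));ring(e[0]-.0007,e[1],e[2]+.0195,.010,(255,0,0));ring(e[0]-.0007,e[1],e[2]-.0045,.017,(255,255,0))
ims=[im]
c=D["scene"];u0,v0=298-35,256-35
im=cv2.resize(c["color"][v0:v0+70,u0:u0+70],None,fx=4,fy=4,interpolation=cv2.INTER_CUBIC)
ring(.6268,-.1645,.05,.006,(0,0,255))
ring(.6268,-.1645,.02,.006,(0,255,255))
ring(e[0]-.0007,e[1],e[2]+.0195,.017,(255,0,0));ring(e[0]-.0007,e[1],e[2]-.0045,.017,(255,255,0))
b=np.zeros((580,280,3),np.uint8);b[:280]=im
b[290:570]=cv2.resize(c["color"][v0:v0+70,u0:u0+70],None,fx=4,fy=4,interpolation=cv2.INTER_CUBIC)
cv2.imwrite("pics/ov.png",np.hstack(ims+[b]))
E
```

```text
(no output)
```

View pics/ov.png

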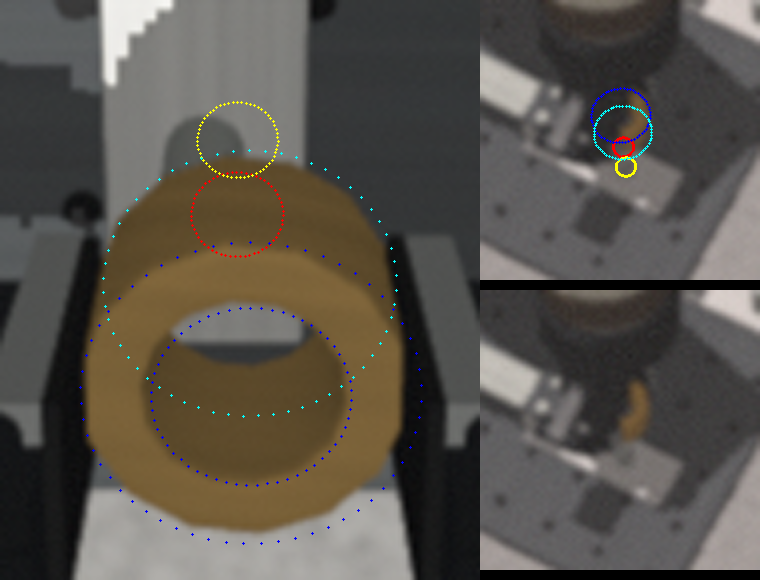

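```bash
python3 - <<'E'
import pickle
from h import *
c=pickle.load(open("d2.pkl","rb"))["wrist"]
print(c["xyz"],R.from_quat(c["rotation"]).as_euler("xyz",degrees=True))
for n,uv,z in [("dim",(307,10),.062),("scrA",(287,163),.068),("scrB",(329,163),.068),("stud",(311,(190+150/4)),.022),("footL",(285.5,215),.02),("footR",(336.5,215),.02),("mid stud",(549,289),.05),("midscr",(601,221),.068)]: print(n,onz(c,uv,z).round(4))
E
```

```text
[ 0.55162928 -0.16746302  0.21519639] [ 1.63005332e+02 -8.79908666e-02  9.26376976e+01]
dim [ 0.5209 -0.1739  0.062 ]
scrA [ 0.5809 -0.1801  0.068 ]
scrB [ 0.5801 -0.1623  0.068 ]
stud [ 0.628  -0.1692  0.022 ]
footL [ 0.6216 -0.1846  0.02  ]
footR [ 0.6202 -0.1545  0.02  ]
mid stud [ 0.6464 -0.0404  0.05  ]
midscr [ 0.6008 -0.0391  0.068 ]
```

```bash
python3 - <<'E'
import pickle
from h import *
c=pickle.load(open("d2.pkl","rb"))["wrist"]
for z in (.088,.092): print(onz(c,(320.6,286.8),z).round(4))
print(onz(c,(320.6,(190+ (158+ 420)/2/4)),.068).round(4))
E
```

```text
[ 0.6278 -0.1637  0.088 ]
[ 0.6254 -0.1638  0.092 ]
[ 0.6269 -0.1637  0.068 ]
```

>>> {"fn": "send_rows", "kwargs": {"deltas": [{"grip":0,"translation":[-0.001,-0.003,0],"twist":[0,0,0]},{"grip":0,"translation":[-0.002,-0.0053,0],"twist":[0,-0.2,0]},{"grip":0,"translation":[-0.002,-0.0053,0],"twist":[0,-0.2,0]},{"grip":0,"translation":[-0.002,-0.0053,0],"twist":[0,-0.2,0]}]}}

```text
clock: 18.75
eef_pos: [0.6294, -0.1683, 0.0726]
tool_rot: [-0.023, 1.0, 0.0, -0.0]
ft_force: [-0.4, -0.3, -1.5]
grip_width: 0.0319
```

```bash
python3 - <<'E'
from workcell import camera,bot
import cv2,pickle
from h import *
c=camera("wrist"); s=camera("scene")
go(.6293,-.1685,.055,182.5)
im=cv2.resize(c["color"][130:340,240:400],None,fx=2.8,fy=2.8,interpolation=cv2.INTER_CUBIC)
im2=cv2.resize(s["color"][216:296,258:338],(340,340),interpolation=cv2.INTER_CUBIC)
b=np.zeros((im.shape[0],340,3),np.uint8);b[:340]=im2
cv2.imwrite("pics/ov2.png",np.hstack([im,b]))
E
```

```text
t 18.85 eef [ 0.6294 -0.1682  0.0725] F [ 0.04 -0.83 -1.58] w 0.03153367900465726
trans [ 0.0001 -0.0003  0.0175] twist [ 0.02 -0.04  0.12] dist 0.018
```

View pics/ov2.png

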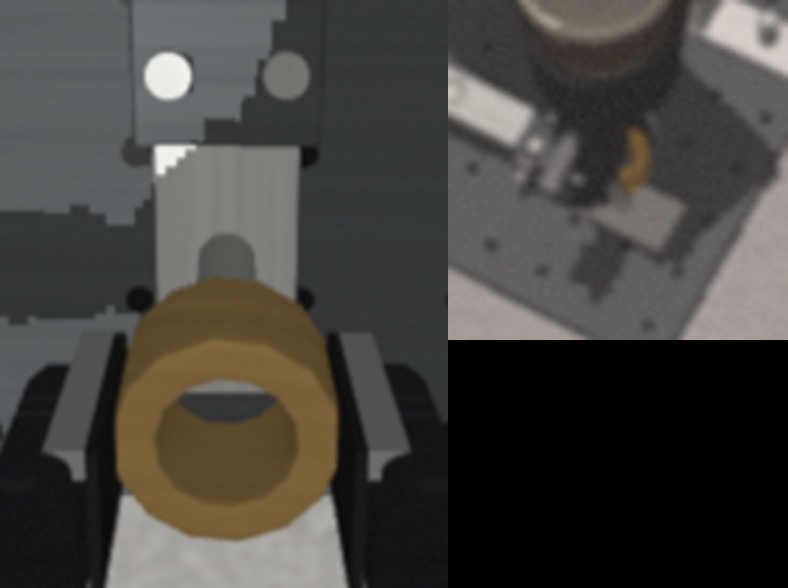

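```bash
cat > e.py <<'E'
from workcell import camera
from h import *
c=camera("wrist")
print("stud",(onz(c,(321,213),.02)+[.006,0,0]).round(4), "barfront",onz(c,(321,130+145/2.8),.02).round(4))
print("collar bottom rear edge->centre",(onz(c,(321,130+280/2.8),.068)+[.017,0,0]).round(4))
print("top rear",(onz(c,(321,130+340/2.8),.092)+[.017,0,0]).round(4),"top front",(onz(c,(321,130+540/2.8),.092)-[.017,0,0]).round(4))
E
python3 e.py
```

```text
stud [ 0.629  -0.1691  0.02  ] barfront [ 0.6039 -0.17    0.02  ]
collar bottom rear edge->centre [ 0.6312 -0.1697  0.068 ]
top rear [ 0.6303 -0.1698  0.092 ] top front [ 0.6289 -0.1683  0.092 ]
```

>>> {"fn": "send_rows", "kwargs": {"deltas": [{"grip":0,"translation":[0.0007,0,0.007],"twist":[0,0,0]},{"grip":0,"translation":[0.0007,0,0.014],"twist":[0,0,0]},{"grip":0,"translation":[0.0007,0,0.02],"twist":[0,0,0]},{"grip":0,"translation":[0.0007,0,0.025],"twist":[0,0,0]},{"grip":0,"translation":[0.0007,0,0.028],"twist":[0,0,0]}]}}

```text
clock: 19.52
eef_pos: [0.6285, -0.1681, 0.0439]
tool_rot: [-0.023, 1.0, 0.0, -0.001]
ft_force: [-0.0, 0.1, -1.7]
grip_width: 0.0317
```

```bash
python3 - <<'E'
from workcell import camera
import cv2
from h import *
c=camera("wrist"); s=camera("scene")
go(.6288,-.1685,.0247,182.5)
im=cv2.resize(c["color"][130:340,240:400],None,fx=2.8,fy=2.8,interpolation=cv2.INTER_CUBIC)
im2=cv2.resize(s["color"][216:296,258:338],(340,340),interpolation=cv2.INTER_CUBIC)
b=np.zeros((im.shape[0],340,3),np.uint8);b[:340]=im2
cv2.imwrite("pics/ov3.png",np.hstack([im,b]))
E
```

```text
t 19.625 eef [ 0.6284 -0.1681  0.044 ] F [-0.43 -0.09 -1.63] w 0.031475405978462864
trans [-0.0004 -0.0005  0.0193] twist [ 0.03 -0.09  0.13] dist 0.019
```

View pics/ov3.png

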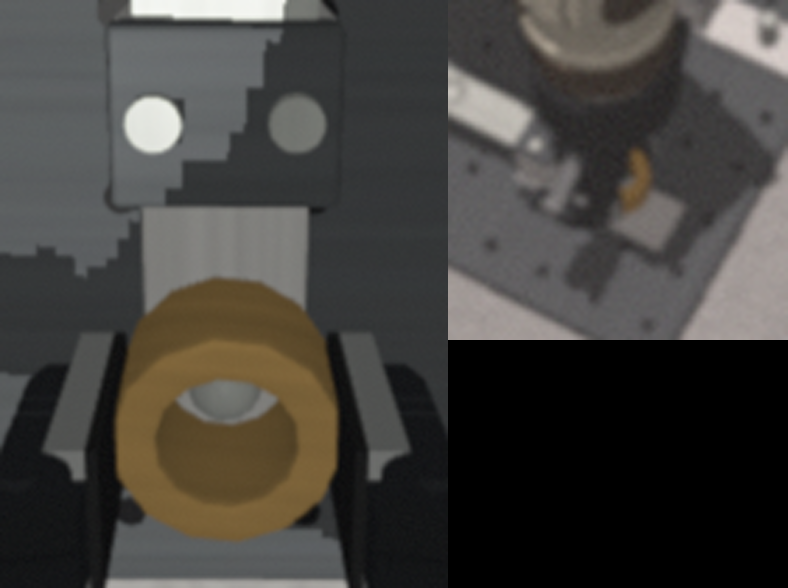

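The stud's dome shows inside the hole at (227,395) in the crop, centred, with no contact force. I lower the rest.

>>> {"fn": "send_rows", "kwargs": {"deltas": [{"grip":0,"translation":[0,0,0.006],"twist":[0,0,0]},{"grip":0,"translation":[0,0,0.012],"twist":[0,0,0]},{"grip":0,"translation":[0,0,0.016],"twist":[0,0,0]},{"grip":0,"translation":[0,0,0.0175],"twist":[0,0,0]},{"grip":0,"translation":[0,0,0.0175],"twist":[0,0,0]}]}}

```text
clock: 20.25
eef_pos: [0.6283, -0.1681, 0.0263]
tool_rot: [-0.023, 1.0, 0.0, -0.001]
ft_force: [-0.5, 0.6, -0.7]
grip_width: 0.0318
```

>>> {"fn": "send_rows", "kwargs": {"deltas": [{"grip":0,"translation":[0,0,0.001],"twist":[0,0,0]},{"grip":0,"translation":[0,0,0.001],"twist":[0,0,0]}]}}

```text
clock: 20.5
eef_pos: [0.6284, -0.1681, 0.0254]
tool_rot: [-0.023, 1.0, 0.0, -0.001]
ft_force: [0.3, -0.4, -1.6]
grip_width: 0.0317
```

>>> {"fn": "send_rows", "kwargs": {"deltas": [{"grip":0,"translation":[0,0,0.001],"twist":[0,0,0]},{"grip":0,"translation":[0,0,0.001],"twist":[0,0,0]}]}}

```text
clock: 20.75
eef_pos: [0.6285, -0.1681, 0.0246]
tool_rot: [-0.023, 1.0, 0.0, -0.001]
ft_force: [0.0, 1.1, 0.6]
grip_width: 0.0318
```

>>> {"fn": "send_rows", "kwargs": {"deltas": [{"grip":0,"translation":[0,0,0.001],"twist":[0,0,0]},{"grip":0,"translation":[0,0,0.001],"twist":[0,0,0]}]}}

```text
clock: 21.0
eef_pos: [0.6285, -0.1681, 0.0246]
tool_rot: [-0.023, 1.0, 0.0, -0.0]
ft_force: [-2.5, 1.0, 5.9]
grip_width: 0.0317
```

Contact at TCP z 0.0246, as expected. I release.

>>> {"fn": "send_rows", "kwargs": {"deltas": [{"grip":0.6,"translation":[0,0,0],"twist":[0,0,0]},{"grip":0.8,"translation":[0,0,0],"twist":[0,0,0]},{"grip":0.8,"translation":[0,0,0],"twist":[0,0,0]},{"grip":0.8,"translation":[0,0,0],"twist":[0,0,0]}]}}

```text
clock: 21.5
eef_pos: [0.6285, -0.1681, 0.0243]
tool_rot: [-0.023, 1.0, 0.0, -0.0]
ft_force: [0.2, -0.2, 1.5]
grip_width: 0.068
```

```bash
python3 - <<'E'
from workcell import camera
import cv2
from h import *
c=camera("wrist"); cv2.imwrite("pics/w12.png",c["color"])
go(.6288,-.1685,.0247,182.5)
E
```

```text
t 21.55 eef [ 0.6285 -0.1681  0.0244] F [ 0.4  -1.13  0.07] w 0.06815707752282643
trans [-0.0003 -0.0004 -0.0003] twist [ 0.02 -0.06  0.13] dist 0.001
```

View pics/w12.png

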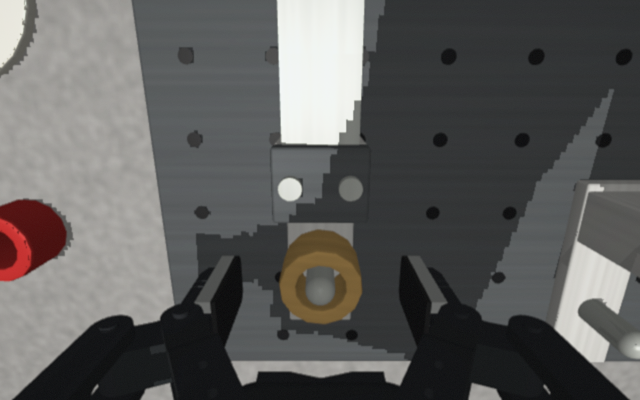

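The collar is around the stud at (320,285), upright and clear of the fingers. I rise and step back.

>>> {"fn": "send_rows", "kwargs": {"deltas": [{"grip":0.8,"translation":[0,0,-0.02],"twist":[0,0,0]},{"grip":0.8,"translation":[0,0,-0.05],"twist":[0,0,0]},{"grip":0.8,"translation":[0,0,-0.1],"twist":[0,0,0]},{"grip":0.8,"translation":[0.05,0,-0.13],"twist":[0,0,0]},{"grip":0.8,"translation":[0.1,0,-0.13],"twist":[0,0,0]}]}}

```text
clock: 22.18
eef_pos: [0.5301, -0.1734, 0.1576]
tool_rot: [-0.023, 1.0, -0.001, 0.003]
ft_force: [-0.7, -0.2, 0.3]
grip_width: 0.0686
```

>>> {"fn": "send_rows", "kwargs": {"deltas": [{"grip":0.8,"translation":[0.06,0,0],"twist":[0,0,0]},{"grip":0.8,"translation":[0.12,0,0],"twist":[0,0,0]},{"grip":0.8,"translation":[0.17,0,0],"twist":[0,0,0]},{"grip":0.8,"translation":[0.2,0,0],"twist":[0,0,0]},{"grip":0.8,"translation":[0.2,0,0],"twist":[0,0,0]}]}}

```text
clock: 22.8
eef_pos: [0.3285, -0.1826, 0.1567]
tool_rot: [-0.022, 1.0, -0.001, 0.003]
ft_force: [0.2, -1.0, 1.1]
grip_width: 0.0681
```

```bash
python3 - <<'E'
from workcell import camera,bot
import cv2
from h import *
t=camera("top"); s=camera("scene");o=bot.get_obs();print(o["clock"],o["eef_pos"],o["ft_force"],abs(o["joint_vel"]).max())
a=cv2.resize(s["color"][210:290,255:335],(390,390),interpolation=cv2.INTER_CUBIC)
b=cv2.resize(t["color"][165:245,335:415],(390,390),interpolation=cv2.INTER_CUBIC)
cv2.imwrite("pics/fin.png",np.hstack([a,b]));cv2.imwrite("pics/fins.png",s["color"])
E
```

```text
22.9 [ 0.33113759 -0.18314647  0.15699466] [-0.84266495  0.47949355  0.79765105] 0.022389364256096864
```

View pics/fin.png

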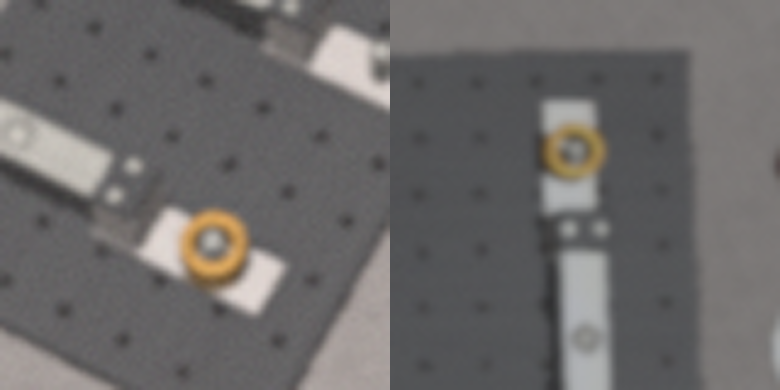

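View pics/fins.png

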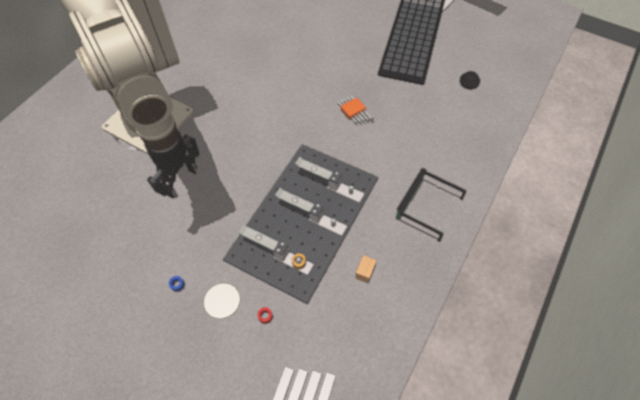

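The collar sits around the right stud, flat on the foot at (299,261) in the scene view. The other things have not moved and the arm is clear and at rest.

```bash
python3 -c "
from workcell import bot
print(bot.job_done())"
```

```text
the job is handed in; nothing more can be done
None
```

The brass collar is on the stud of the right clip, the tired one, and the job is handed in at about 23 s of the 72 s allowed. No verdict was reported.

| Clip | Sink at about 10 N | Finding |
|---|---|---|
| Left | about 7 mm | sound |
| Middle | about 6.5 mm | sound |
| Right | about 13 mm | tired |

- **Presses:** I pressed left, middle, then right. Each was held for over half a second at about 10 N, and no reading came near 18 N. The left press drifted out of the force band at first, so I pressed again without lifting off. There was a sideways force of 3 to 5 N during the presses.
- **Placing:** I lowered the collar until it touched the foot at the expected height, let go and backed off.
- **Last checks:** In the wrist, scene and top views the collar stands around the stud, upright and flat on the foot. The red and blue rings, hex keys, goggles and wooden block look unmoved. The arm is clear and at rest.
- **Disagreements:** The first stud estimates from the top and scene views were about 4 to 5 mm off sideways, probably from the stud's shadow. I used the wrist view instead, and the stud then showed centred in the collar's hole. The last joint's range also stopped the first approach, so I turned the gripper half round before pressing.

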